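# Set up the disc cutter and take the heavier mallet

## Task

Set the 16 mm punch (the second largest in the wooden stand) fully home in its matching hole in the disc cutter and let go of it. Then lift both look-alike mallets off the bench in turn to feel their weight, stand the lighter one back on its face on the bench, and finish while still holding the heavier one still, ready to strike: its face level and centred over the punch, a few centimetres above it. Do not let a mallet knock the punch, and leave everything else where it is.

Things in the scene. Friction and masses are not known exactly. Their poses are not given: they have to be found in the camera images.
- cutter: Disc cutter, fixed: steel block 80 (x) x 130 (y) x 53 mm, origin under its centre, z up; a strip of sheet metal sticks out of its slot 36 mm towards -x, 30 mm up. Its top guide plate has four vertical holes at x = 0 for punches of 20, 16, 12 and 8 mm, at y = 44, 8, -23 and -46 mm. Two screw heads stand 7 mm above the top at (-31, -56) and (31, 56) mm.
- cutter_hole16 (a point): Centre of the mouth of the cutter's 16 mm hole (its second largest), in the plane of the cutter's top, 53 mm above the bench; axes as the cutter's. Chamfered bore of 18 mm, 22 mm through the guide plate; the sheet lies 1 mm below that, so a punch goes in 23 mm and rests on the sheet.
- stand: Punch stand, fixed: wooden block 60 (x) x 160 (y) x 28 mm, origin under its centre, z up. Four steel punches of equal height stand in a row at x = 0: 20 mm (y = 54 mm), 16 mm (y = 18), 12 mm (y = -18) and 8 mm (y = -54), each showing 50 mm above the wood. Only the 16 mm one is needed.
- punch_center (a point): Centre of the loose 16 mm punch: plain steel rod 16 mm in diameter, 70 mm long, chamfered ends, 0.11 kg, z along its axis. It starts upright in a 20 mm deep, 18 mm wide hole of the stand, its top 78 mm and this point 43 mm above the bench, its x and y axes those of the stand (row of punches along y).
- punch_foot (a point): Centre of the lower end of the 16 mm punch, 35 mm below its centre; axes as the punch's.
- punch_top (a point): Centre of the upper end of the 16 mm punch, 35 mm above its centre; axes as the punch's. When the punch is home in the cutter this is 100 mm above the bench.
- punch: The same 16 mm punch as a body; origin at the centre of its lower end.
- mallet_1_head (a point): Centre of the head of one of two mallets that look alike (one is shot-filled and about twice as heavy; roughly 0.2 and 0.5 kg). Head: upright drum 48 mm diameter, 70 mm tall, dark steel with white nylon faces (46 mm) above and below. It starts standing on its lower face, this point 35 mm above the bench. z: head axis, up; the handle sticks out level along -x at mid height.
- mallet_1_grip (a point): Point on the axis of that mallet's wooden handle, 52 mm from the head axis towards -x, where it is best gripped. Here the handle is 20 mm wide (y), 24 mm high, flat-sided; from 70 mm out it is 24 mm wide, 28 mm high, and it ends 142 mm from the head axis. Axes as the head's.
- mallet_1_face (a point): Centre of that mallet's lower face, 35 mm below the head centre. Axes as the head's.
- mallet_1: The first mallet as a body; origin at the centre of its lower face, axes as its head's.
- mallet_2_head (a point): Centre of the head of one of two mallets that look alike (one is shot-filled and about twice as heavy; roughly 0.2 and 0.5 kg). Head: upright drum 48 mm diameter, 70 mm tall, dark steel with white nylon faces (46 mm) above and below. It starts standing on its lower face, this point 35 mm above the bench. z: head axis, up; the handle sticks out level along -x at mid height.
- mallet_2_grip (a point): Point on the axis of that mallet's wooden handle, 52 mm from the head axis towards -x, where it is best gripped. Here the handle is 20 mm wide (y), 24 mm high, flat-sided; from 70 mm out it is 24 mm wide, 28 mm high, and it ends 142 mm from the head axis. Axes as the head's.
- mallet_2_face (a point): Centre of that mallet's lower face, 35 mm below the head centre. Axes as the head's.
- mallet_2: The second mallet as a body; origin at the centre of its lower face, axes as its head's.
- loupe: Bystander: round magnifier lying flat, 52 mm in diameter, 14 mm high; origin under its centre.
- mandrel: Bystander: tapered steel ring mandrel lying down, 290 mm long along its x, 23 mm high, near the far side; origin beneath it, 85 mm from the thin end.
- bench_block: Bystander: flat steel block 75 x 75 x 22 mm; origin under its centre.
- flux_jar: Bystander: closed jar 48 mm in diameter, 55 mm high; origin under its centre.
- bench_pin: Bystander: stepped wooden bench pin 100 x 50 x 30 mm; origin under its centre.
- silver_ring: Bystander: finger ring lying flat, 23 mm in diameter, 6 mm high; origin under its centre.
- scriber: Bystander: scriber lying down, 170 mm long along its x, wooden handle 16 mm thick; origin on the underside near the middle.
There are look-alikes about, which are no part of the job. What is shaped like the mallet_2 but blue or turquoise is not meant.

How it is judged:
By the outcome, as a careful person would: the job done as asked, in the order asked, and still so for the second after the job is handed in, while the arm keeps its last pose, push and grip.
It also fails if it takes over 72 s, if anything falls off the work surface, if the arm or the gripper's body presses on something with over 40 N, if the wrist force passes 120 N, or if a joint passes its speed limit or range.

## Robot

A 6-joint arm with a two-finger parallel gripper is mounted at the origin on the work surface. World frame = base frame: x ahead of the robot, y to its left, z up, the work surface at z = 0. Lengths are in m, angles in rad, forces in N, time in s.
With the tool pointing down it reaches from about 0.325 to 0.85 m from the base axis. Payload 4.4 kg.
Tool frame: the origin (TCP) lies on the centre line of the jaws, within the pads' length; the fingertips stand 14 mm ahead of it and the grasp point (between the pads) lies 5 mm behind it; z points along the fingers, y is the line along which they close (so a half turn about z gives the same grasp; the last joint's range is limited). The gripper opens to 94 mm and grips with 3 to 60 N. Pads are 16 mm wide; open, the fingers measure 119 mm over their backs; the gripper's body (75 mm by 177 mm) begins 78 mm behind the grasp point.
Start: joints at [-1.417, 0.207, 1.542, -0, 1.393, -0.15], TCP at [0.172, -0.549, 0.219] pointing down, gripper open.
Joint ranges: [-2.73, 2.73], [-0.86, 2.22], [0.23, 2.46], [-1.11, 4.25], [0.08, 2.63], [-2.82, 2.82]. Speed limits (rad/s): [2.79, 2.79, 3.14, 3.14, 3.14, 3.14].

## Interface

Orientations are given as a unit quaternion [x, y, z, w].
In Python, from station import * gives the robot as it stands.
- The arm moves only by the tool move_arm, never from a script. Its arguments are lists of equal length, an entry for each row: "fingers": the closure in counts, from 0 (fully open) to 255 (shut); "xyz": the shift along the tool's x, y, z in m, a list of three; "turn": the turn about the tool's z in degrees. In form: {"fingers": [fingers, ...], "xyz": [[dx, dy, dz], ...], "turn": [turn, ...]}. A call has 1 to 20 rows; each row is the pose to reach, as a shift and turn from the pose commanded when the call began, along the tool's axes at that moment; what a row does not reach only later rows make up. A row lasts 1/10 s, in which the tool goes at most 50 mm and 8.59 degrees, less where a joint would pass 70% of its speed; a pose out of reach is approached as far as the arm can. A call with a gripper value outside its range is refused whole. The fingers move at their own pace and stop on an object; "squeeze" is the grip in N (left out, the last holds). Time passes only in rows, so rows that repeat a pose let the fingers close. It gives the time, the measured TCP pose, the force, the opening and the grip force at its end, in the units of the state.
- state(): the state, without advancing time (a new reading comes with each control period).
- get_image(name): name is "scene" or "top"; returns the picture (480x640x3 uint8, red, green, blue); there is no depth.
- camera_model(name): a dict with "camera_matrix" (3x3 intrinsics, pixels), "distortion" ([k1, k2, p1, p2, k3] as OpenCV has them; the pictures are not rectified), "rvec" (rotation vector, rad) and "tvec" (3), from world to camera coordinates, as OpenCV has them. Camera axes: x right, y down, z forward; pixel columns grow to the right and rows downward; lengths in m; the calibration is good to about 2 mm. A picture is of the moment at which its call begins. camera_model takes no time and is no camera call.
- hand_in(): hands the job in; it is judged then, once.
Trained networks look in the newest picture that a camera, given by its name, has taken for a name from the list of things; names that differ only in an ending like _2 or _b are one class to them, and where a whole thing is asked for, a point or a joint stands for the part that bears it (a point fixed in the world has none). Each returns a list of dicts, best first, with "conf" (0 to 1); they miss things now and then, are a little off and sometimes report something else, mostly with a low value. They report only what shows in the picture. A call takes as long as a camera call. They do not tell look-alikes from the thing itself.
- boxes_of(camera, name): "xyz" ([x, y, z] in m, in world coordinates, good to about 4 mm: the middle of the surface that is visible of it).
- trace(camera, name): "mask" (480x640 bool, what is visible of it).
- tip_of(camera, name): "xyz" ([x, y, z] in m, in world coordinates, good to about 4 mm: a listed point, or the origin of a listed thing).
The state is a dict: "time": time; "joint_positions": joint angles; "qvel": joint speeds; "joint_torque": joint torques, N m; "eef_pos": TCP position; "tcp_rot": TCP orientation; "contact_force": force on the tool from outside, world axes, zero at the start; "torque": the same for the moment, N m; "opening": finger opening in m; "grasp_force": force on a finger pad.
Only numpy, scipy, OpenCV 4.12 (cv2) and the standard library are available. Lean on these libraries where they do the work, as an engineer would, in place of code of your own. Each camera call takes 0.05 s, during which the arm holds its last target. There are 200 camera calls.

## Working session

There is one attempt and no reset: what is moved stays moved. The work goes in short steps, Python scripts to look and compute and a tool call to move; the robot and the scene stay as the last step left them, time stands still between calls to the robot, and variables do not carry over. Pictures are saved under pics/ and viewed, at most 10 in all, crops included, and the job is handed in when it is done.

Besides the shell and the picture viewer there is one more tool, called after "Emit:" as name(argument=value, ...) on one line, values as JSON. move_arm: Moves the arm, as the interface text tells. Its arguments: {"type":"object","properties":{"fingers":{"type":"array"},"xyz":{"type":"array"},"turn":{"type":"array"},"squeeze":{"type":"number"}},"required":["fingers","xyz","turn"]}

```bash
mkdir -p pics; ls
python3 - <<'E'
from station import *
import cv2,numpy as np
for c in("scene","top"):
    im=get_image(c); cv2.imwrite(f"pics/{c}0.png",im[:,:,::-1])
    for n in("cutter","cutter_hole16","stand","punch_center","punch_top","mallet_1_head","mallet_1_grip","mallet_1_face"):
        print(c,n,[(round(d["conf"],2),np.round(d["xyz"],3).tolist()) for d in tip_of(c,n)[:5]])
    m=camera_model(c); print(np.round(m["camera_matrix"],1).tolist(),m["rvec"],m["tvec"])
print(state())
E
```

```text
pics
scene cutter [(0.63, [0.575, -0.012, -0.002]), (0.28, [0.588, 0.358, 0.038])]
scene cutter_hole16 [(0.56, [0.573, -0.008, 0.048])]
scene stand [(0.71, [0.498, -0.326, 0.001])]
scene punch_center [(0.49, [0.489, -0.307, 0.044])]
scene punch_top [(0.46, [0.495, -0.309, 0.082])]
scene mallet_1_head [(0.62, [0.53, 0.183, 0.038]), (0.57, [0.766, 0.11, 0.001])]
scene mallet_1_grip [(0.85, [0.477, 0.191, 0.03])]
scene mallet_1_face [(0.73, [0.534, 0.181, -0.001]), (0.63, [0.728, -0.266, 0.001])]
[[547.5, 0.0, 319.3], [0.0, 547.5, 240.4], [0.0, 0.0, 1.0]] [ 2.35500306  1.08412035 -0.34020898] [-0.40844784 -0.26342367  1.46791522]
top cutter [(0.56, [0.565, -0.015, 0.002]), (0.45, [0.493, -0.307, 0.079]), (0.44, [0.497, -0.305, 0.005])]
top cutter_hole16 [(0.88, [0.574, -0.006, 0.049]), (0.38, [0.532, 0.184, -0.001]), (0.29, [0.377, -0.128, -0.002])]
top stand [(0.87, [0.493, -0.322, 0.002])]
top punch_center [(0.36, [0.494, -0.309, 0.043])]
top punch_top [(0.37, [0.492, -0.305, 0.082])]
top mallet_1_head [(0.7, [0.533, 0.184, 0.035]), (0.68, [0.497, -0.308, 0.007]), (0.42, [0.658, 0.299
[... 284 characters left out ...]
 0.9, 'joint_positions': array([-1.41753703e+00,  2.06543311e-01,  1.54147923e+00, -1.58753231e-05,
        1.39351098e+00, -1.50478312e-01]), 'qvel': array([-0.00140575, -0.00031881,  0.00068404, -0.00013655,  0.00045604,
        0.00028775]), 'joint_torque': array([-1.68025519e-03, -3.70877481e+01, -2.81764072e+01,  6.98125642e-02,
        2.73778348e-02,  6.86822759e-06]), 'eef_pos': array([ 0.17197401, -0.54869232,  0.21948877]), 'tcp_rot': array([ 9.88489869e-01,  1.51287073e-01, -7.77217224e-06,  2.95750824e-05]), 'contact_force': array([-0.06168449,  0.72182687, -0.66368295]), 'torque': array([ 0.01524261, -0.01022763,  0.01892358]), 'grasp_force': 0.0, 'opening': 0.09383017473338769}
```

View pics/scene0.png

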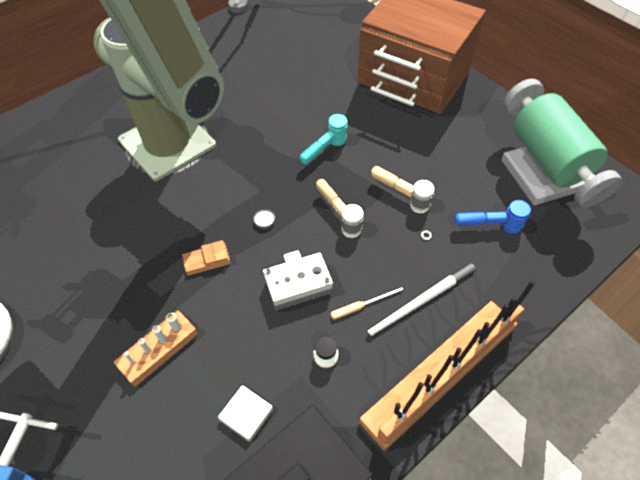

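View pics/top0.png

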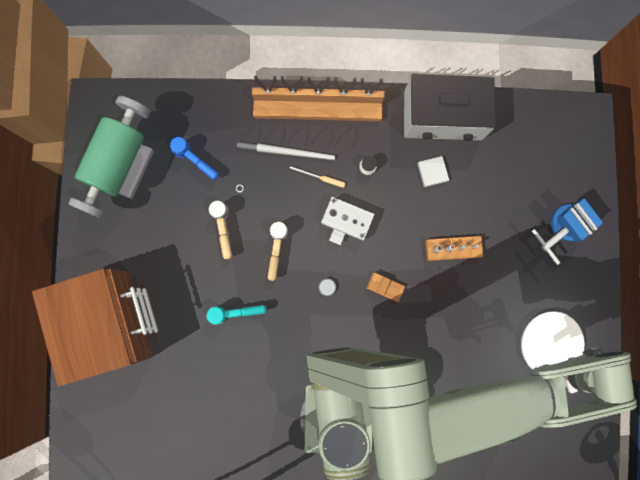

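Scene picture: the stand is at (155,348), the cutter at (298,278), the wooden mallets at (350,215) and (420,195), and the blue and turquoise look-alikes are elsewhere. In the top view the cutter is at (348,218), the stand at (455,247), and the mallet heads at (278,230) and (218,210). Next I'll crop in for the details.

```bash
cat > h.py <<'E'
import numpy as np,cv2
from station import *
def cam(c):
    m=camera_model(c); return [np.asarray(m[k],float) for k in("camera_matrix","distortion","rvec","tvec")]
def proj(c,P):
    K,D,r,t=cam(c); return cv2.projectPoints(np.asarray(P,float).reshape(-1,1,3),r,t,K,D)[0].reshape(-1,2)
def unproj(c,uv,z):
    K,D,r,t=cam(c); R=cv2.Rodrigues(r)[0]
    n=cv2.undistortPoints(np.asarray(uv,float).reshape(-1,1,2),K,D).reshape(-1,2)
    d=np.c_[n,np.ones(len(n))]@R; o=-R.T@t.ravel()
    return o+d*((z-o[2])/d[:,2])[:,None]
def crop(im,x,y,w,h,s): return cv2.resize(im[y:y+h,x:x+w],None,fx=s,fy=s,interpolation=cv2.INTER_CUBIC)
E
python3 - <<'E'
from h import *
t=cv2.imread("pics/top0.png"); s=cv2.imread("pics/scene0.png")
a=np.vstack([np.hstack([crop(t,315,190,65,60,6),crop(t,420,225,65,60,6)]),np.hstack([crop(s,255,240,80,70,4.875),crop(s,110,300,80,70,4.875)])[:240*6//6+0]])
a=np.vstack([np.hstack([crop(t,315,190,66,50,6),crop(t,420,222,66,50,6)]),np.hstack([crop(s,258,245,79,59,5)[:295,:395],crop(s,113,300,79,59,5)[:295,:395]])[:, :792] if 1 else 0])
cv2.imwrite("pics/c1.png",a); print(a.shape)
for c in("top","scene"):
  for n in("mallet_1","mallet_2_head","mallet_2_grip","mallet_2"):
    print(c,n,[(round(d["conf"],2),np.round(d["xyz"],3).tolist()) for d in tip_of(c,n)[:6]])
print(unproj("top",[(218,210),(278,230)],.07),unproj("top",[(227,255),(272,277)],.035))
E
```

```text
Traceback (most recent call last):
ValueError: all the input array dimensions except for the concatenation axis must match exactly, but along dimension 1, the array at index 0 has size 792 and the array at index 1 has size 790
```

Run:
```python
from h import *
t=cv2.imread("pics/top0.png"); s=cv2.imread("pics/scene0.png")
a=np.vstack([np.hstack([crop(t,315,190,66,50,6),crop(t,420,222,66,50,6)]),np.hstack([crop(s,264,248,66,50,6),crop(s,124,302,66,50,6)])])
cv2.imwrite("pics/c1.png",a); print(a.shape)
for c in("top","scene"):
  for n in("mallet_1","mallet_2_head","mallet_2_grip","mallet_2"):
    print(c,n,[(round(d["conf"],2),np.round(d["xyz"],3).tolist()) for d in tip_of(c,n)[:6]])
print(unproj("top",[(218,210),(278,230)],.07),unproj("top",[(227,255),(272,277)],.035))
```

```text
(600, 792, 3)
top mallet_1 [(0.96, [0.531, 0.184, 0.004]), (0.95, [0.285, 0.35, -0.0]), (0.78, [0.59, 0.36, -0.002]), (0.57, [0.77, 0.478, -0.001]), (0.16, [0.497, -0.306, 0.005])]
top mallet_2_head [(0.79, [0.282, 0.352, 0.032]), (0.65, [0.773, 0.48, 0.035]), (0.63, [0.528, 0.185, 0.003]), (0.56, [0.586, 0.36, 0.038])]
top mallet_2_grip [(0.73, [0.298, 0.3, 0.037]), (0.71, [0.742, 0.438, 0.034]), (0.68, [0.535, 0.35, 0.033])]
top mallet_2 [(0.96, [0.531, 0.184, 0.004]), (0.95, [0.285, 0.35, -0.0]), (0.78, [0.59, 0.36, -0.002]), (0.57, [0.77, 0.478, -0.001]), (0.16, [0.497, -0.306, 0.005])]
scene mallet_1 [(0.79, [0.59, 0.357, 0.001]), (0.79, [0.776, 0.478, -0.002]), (0.68, [0.531, 0.181, -0.005]), (0.66, [0.291, 0.354, 0.001]), (0.32, [0.586, 0.359, -0.003])]
scene mallet_2_head [(0.86, [0.284, 0.353, 0.033]), (0.81, [0.589, 0.357, 0.038])]
scene mallet_2_grip [(0.74, [0.742, 0.439, 0.035]), (0.73, [0.534, 0.342, 0.036]), (0.58, [0.296, 0.3, 0.034])]
scene mallet_2 [(0.79, [0.59, 0.357, 0.001]), (0.79, [0.776, 0.478, -0.002]), (0.68, [0.531, 0.181, -0.005]), (0.66, [0.291, 0.354, 0.001]), (0.32, [0.586, 0.359, -0.003])]
[[0.58320677 0.35300718 0.07      ]
 [0.5303377  0.18169784 0.07      ]] [[0.45920684 0.32738854 0.035     ]
 [0.39967314 0.19690982 0.035     ]]
```

View pics/c1.png

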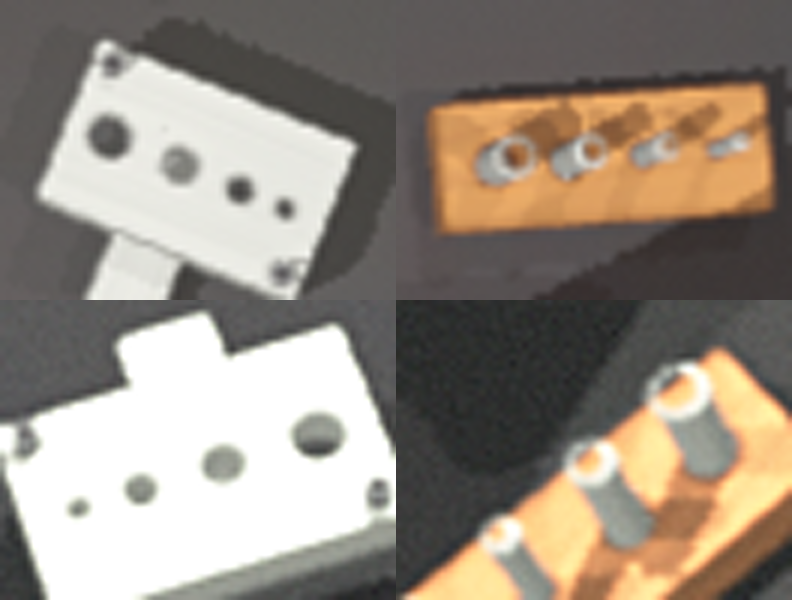

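The crop shows the 16 mm hole at crop (180,165) in top and (222,463) in scene. The 16 mm punch top is at (592,152) in top and (591,461) in scene. I'll turn these into positions.

Run:
```python
from h import *
f=lambda L,ox,oy,sx,sy:[((x-sx+.5)/6-.5+ox,(y-sy+.5)/6-.5+oy) for x,y in L]
ht=unproj("top",f([(110,137),(180,165),(239,189),(285,208)],315,190,0,0),.053)
hs=unproj("scene",f([(318,435),(222,463),(141,489),(78,507)],264,248,0,300),.053)
pt=unproj("top",f([(518,157),(592,152),(664,147),(740,143)],420,222,396,0),.078)
ps=unproj("scene",f([(679,390),(591,461),(503,534)],124,302,396,300),.078)
for n,a in(("ht",ht),("hs",hs),("pt",pt),("ps",ps)):
    d=a[0]-a[-1]; print(n,np.round(a[:,:2],4).tolist(),"yaw of +y axis minus 90:",round(np.degrees(np.arctan2(-d[0],d[1])),1))
# mallet heads/handles by trace on top
for n in("mallet_1","stand","cutter"):
  for c in("top","scene"):
    for d in trace(c,n)[:5]:
        m=d["mask"].astype(np.uint8); print(n,c,round(d["conf"],2),m.sum(),np.round(cv2.minAreaRect(cv2.findNonZero(m))[0],1),round(cv2.minAreaRect(cv2.findNonZero(m))[2],1))
```

```text
ht [[0.5863, 0.0281], [0.5737, -0.0053], [0.5629, -0.0335], [0.5544, -0.0555]] yaw of +y axis minus 90: -20.9
hs [[0.5895, 0.0277], [0.5759, -0.0058], [0.5653, -0.0344], [0.5565, -0.056]] yaw of +y axis minus 90: -21.5
pt [[0.4899, -0.2738], [0.493, -0.309], [0.4961, -0.3434], [0.4987, -0.38]] yaw of +y axis minus 90: 4.8
ps [[0.4928, -0.2722], [0.496, -0.3079], [0.4997, -0.343]] yaw of +y axis minus 90: 5.5
mallet_1 top 0.94 512 [236.5 314.5] 90.0
mallet_1 top 0.86 552 [277.  251.6] 2.7
mallet_1 top 0.82 626 [220.  229.6] 84.1
mallet_1 top 0.63 527 [192.7 159.3] 44.0
mallet_1 scene 0.91 1080 [491.5 217. ] 90.0
mallet_1 scene 0.66 1034 [342.5 205.1] 59.8
mallet_1 scene 0.64 1041 [405.1 182.9] 39.5
mallet_1 scene 0.62 872 [326.9 142.9] 38.3
stand top 0.59 1181 [453.1 248. ] 86.8
stand scene 0.59 2630 [155.9 347.4] 51.3
stand scene 0.54 1037 [343. 205.] 60.5
stand scene 0.38 1095 [400.4 190.5] 15.6
stand scene 0.16 139 [160.4 335.3] 63.4
cutter top 0.74 1433 [344.9 224. ] 24.1
cutter top 0.58 250 [327. 287.] 45.0
cutter top 0.18 618 [277.5 251.1] 2.6
cutter scene 0.64 2465 [156.2 347.5] 51.3
cutter scene 0.61 2726 [297.3 277.2] 72.3
```

```bash
cat >> h.py <<'E'
def pose():
    s=state(); q=s["tcp_rot"]; return s["eef_pos"],2*np.degrees(np.arctan2(q[1],q[0]))
def rel(xyz,psi):
    """shift in tool axes and turn to bring the downward TCP to xyz with tool x at world angle psi"""
    p,a=pose(); r=np.radians(a); d=np.asarray(xyz)-p
    t=(a-psi+180)%360-180
    print("shift",np.round([d[0]*np.cos(r)+d[1]*np.sin(r),d[0]*np.sin(r)-d[1]*np.cos(r),-d[2]],4),"turn",round(t,1),"psi",round(a,1))
E
python3 -c "
from h import *
rel([.4945,-.3085,.16],95)"
```

```text
shift [ 0.3796 -0.1327  0.0594] turn -77.6 psi 17.4
```

Emit:
move_arm(fingers=[100,100,100,100,100,100,100,100,100,100,100,100,100,100], xyz=[[0.3796,-0.1327,0.04],[0.3796,-0.1327,0.04],[0.3796,-0.1327,0.04],[0.3796,-0.1327,0.04],[0.3796,-0.1327,0.04],[0.3796,-0.1327,0.04],[0.3796,-0.1327,0.04],[0.3796,-0.1327,0.04],[0.3796,-0.1327,0.04],[0.3796,-0.1327,0.04],[0.3796,-0.1327,0.0594],[0.3796,-0.1327,0.0594],[0.3796,-0.1327,0.0594],[0.3796,-0.1327,0.0594]], turn=[-77.6,-77.6,-77.6,-77.6,-77.6,-77.6,-77.6,-77.6,-77.6,-77.6,-77.6,-77.6,-77.6,-77.6], squeeze=20)

```text
time: 3.0
eef_pos: [0.4943, -0.3094, 0.1609]
tcp_rot: [0.676, 0.737, -0.0, 0.001]
contact_force: [0.1, 0.5, -0.0]
opening: 0.0569
grasp_force: 0.0
```

Run:
```python
from h import *
s=get_image("scene")[:,:,::-1].copy(); t=get_image("top")[:,:,::-1].copy()
p,a=pose(); print(p,a)
tip=p-[0,0,.014]
for c,im in(("scene",s),("top",t)): print(c,proj(c,[tip,p,[p[0],p[1],.078],[.4945,-.3085,.078]]).round(1).tolist())
cv2.imwrite("pics/c2.png",np.hstack([crop(s,110,270,80,110,5),crop(t,420,190,80,110,5)]))
rel([.4945,-.3085,.056],95)
```

```text
[ 0.49461081 -0.30935312  0.16103305] 94.91388982943654
scene [[145.5, 312.9], [143.4, 309.5], [155.1, 328.4], [155.4, 328.1]]
top [[458.0, 244.0], [459.2, 243.5], [452.4, 246.3], [452.1, 246.4]]
shift [ 0.0009 -0.      0.105 ] turn -0.1 psi 94.9
```

View pics/c2.png

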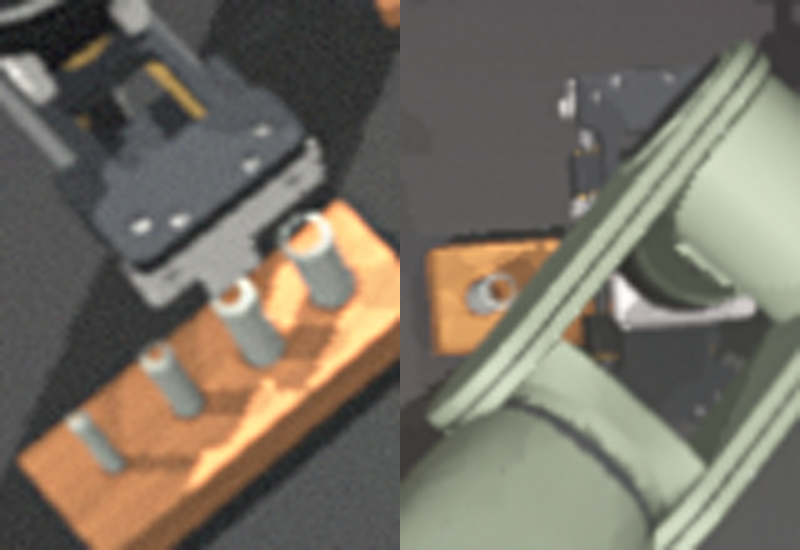

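The scene crop shows the finger right behind the 16 mm punch, whose top is at crop (237,295), in line with the row. I'll go down and grip.

Emit:
move_arm(fingers=[100,100,100,100,100,100,100,160,180,190,200,210,220,230,230,230], xyz=[[0.001,0,0.02],[0.001,0,0.04],[0.001,0,0.06],[0.001,0,0.08],[0.001,0,0.095],[0.001,0,0.105],[0.001,0,0.105],[0.001,0,0.105],[0.001,0,0.105],[0.001,0,0.105],[0.001,0,0.105],[0.001,0,0.105],[0.001,0,0.105],[0.001,0,0.105],[0.001,0,0.105],[0.001,0,0.105]], turn=[0,0,0,0,0,0,0,0,0,0,0,0,0,0,0,0], squeeze=15)

```text
time: 4.7
eef_pos: [0.4945, -0.3076, 0.0553]
tcp_rot: [0.676, 0.737, -0.0, 0.0]
contact_force: [0.0, -0.1, 2.3]
opening: 0.0159
grasp_force: 15.0
```

Emit:
move_arm(fingers=[255,255,255,255,255,255,255,255], xyz=[[0,0,0],[0,0,0],[0,0,-0.015],[0,0,-0.035],[0,0,-0.06],[0,0,-0.09],[0,0,-0.12],[0,0,-0.12]], turn=[0,0,0,0,0,0,0,0], squeeze=35)

```text
time: 5.5
eef_pos: [0.4972, -0.3096, 0.1808]
tcp_rot: [0.676, 0.737, 0.0, 0.005]
contact_force: [0.3, 0.3, -0.3]
opening: 0.0156
grasp_force: 35.0
```

```bash
python3 -c "
from h import *
print(state()['opening'],state()['contact_force'])
rel([.5748,-.0055,.15],95)"
```

```text
0.015619528438751099 [ 0.2548804   0.31946851 -0.2701392 ]
shift [0.2962 0.1039 0.0308] turn 0.0 psi 95.0
```

Emit:
move_arm(fingers=[255,255,255,255,255,255,255,255,255,255,255,255,255,255], xyz=[[0.02,0.007,0],[0.05,0.018,0],[0.09,0.032,0],[0.13,0.047,0],[0.17,0.061,0],[0.21,0.076,0],[0.245,0.088,0],[0.27,0.097,0],[0.285,0.103,0],[0.294,0.106,0],[0.294,0.106,0.02],[0.294,0.106,0.04],[0.294,0.106,0.05],[0.294,0.106,0.05]], turn=[0,0,0,0,0,0,0,0,0,0,0,0,0,0])

```text
time: 6.9
eef_pos: [0.5726, -0.0059, 0.1228]
tcp_rot: [0.676, 0.737, -0.001, -0.002]
contact_force: [0.0, -0.5, -0.9]
opening: 0.0155
grasp_force: 35.0
```

Run:
```python
from h import *
s=get_image("scene")[:,:,::-1].copy(); t=get_image("top")[:,:,::-1].copy()
p,a=pose(); print(p,a)
for c in("scene","top"):
  for n in("punch_foot","punch_center","punch_top"): print(c,n,[(round(d["conf"],2),np.round(d["xyz"],4).tolist()) for d in tip_of(c,n)[:3]])
  print(proj(c,[[p[0],p[1],p[2]-.049],[p[0],p[1],p[2]+.021],[.5748,-.0055,.053]]).round(1).tolist())
cv2.imwrite("pics/c3.png",np.hstack([crop(s,258,230,80,80,5),crop(t,315,180,80,80,5)]))
```

```text
[ 0.57457197 -0.00602086  0.12527128] 94.9505769302811
scene punch_foot [(0.5, [0.5693, -0.0042, 0.0758])]
scene punch_center [(0.61, [0.5664, -0.0067, 0.112])]
scene punch_top [(0.58, [0.5745, -0.0095, 0.1461]), (0.48, [0.5666, -0.0085, 0.1114])]
[[299.7, 268.9], [298.3, 251.1], [300.4, 274.3]]
top punch_foot [(0.5, [0.5354, 0.3456, 0.0334]), (0.31, [0.4951, -0.3248, -0.0004])]
top punch_center []
top punch_top []
[[345.2, 215.6], [346.6, 212.0], [344.6, 216.7]]
```

View pics/c3.png

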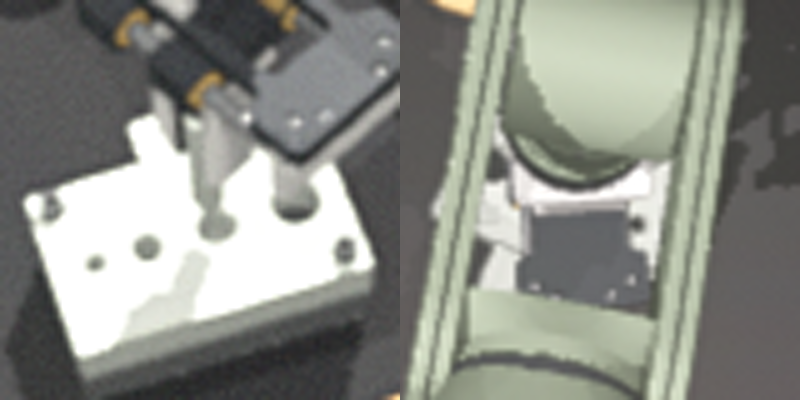

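Run:
```python
from h import *
s=np.mean([get_image("scene")[:,:,::-1].astype(float) for _ in range(4)],0).astype(np.uint8)
p,a=pose(); print(p)
z=14;o=crop(s,280,242,40,40,z)
cv2.imwrite("pics/c4.png",o)
R=8e-3;th=np.linspace(0,6.28,9)[:-1]
for h in(p[2]-.049,): print("foot rim",((proj("scene",[[p[0]+R*np.cos(x),p[1]+R*np.sin(x),h] for x in th])-[280,242]+.5)*z).round().tolist())
print("ctr",((proj("scene",[[p[0],p[1],p[2]-.049]])-[280,242]+.5)*z).round())
```

```text
[ 0.57448191 -0.00534269  0.12528952]
foot rim [[319.0, 415.0], [338.0, 384.0], [327.0, 350.0], [291.0, 335.0], [252.0, 346.0], [233.0, 377.0], [244.0, 410.0], [280.0, 426.0]]
ctr [[286. 380.]]
```

View pics/c4.png

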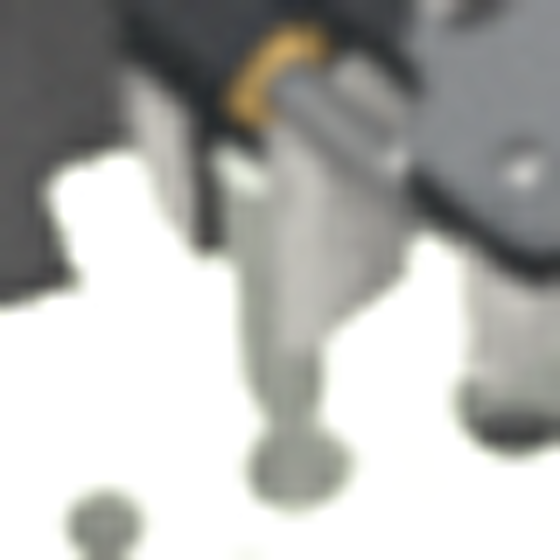

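The crop shows the punch foot at about (288,410), with its chamfered end just above the hole at (299,465). It agrees with the predicted centre within about 1 mm. I'll lower it gently and watch the force.

Emit:
move_arm(fingers=[255,255,255,255,255,255,255,255,255], xyz=[[0,0.0005,0.006],[0,0.0005,0.012],[0,0.0005,0.017],[0,0.0005,0.02],[0,0.0005,0.022],[0,0.0005,0.024],[0,0.0005,0.026],[0,0.0005,0.0275],[0,0.0005,0.0275]], turn=[0,0,0,0,0,0,0,0,0])

```text
time: 8.4
eef_pos: [0.5748, -0.0053, 0.0974]
tcp_rot: [0.676, 0.737, -0.0, -0.0]
contact_force: [0.7, -0.3, -0.9]
opening: 0.0151
grasp_force: 35.0
```

```bash
python3 -c "
from h import *
s=state();print(s['eef_pos'],s['contact_force'],s['torque'])"
```

```text
[ 0.57475563 -0.00531793  0.09738037] [ 0.67635635 -0.25309549 -0.94297407] [-0.07750354 -0.11884427 -0.00093099]
```

Emit:
move_arm(fingers=[255,255,255,255,255,255,255,255], xyz=[[0,0,0.003],[0,0,0.007],[0,0,0.011],[0,0,0.014],[0,0,0.017],[0,0,0.0185],[0,0,0.0195],[0,0,0.0195]], turn=[0,0,0,0,0,0,0,0])

```text
time: 9.2
eef_pos: [0.5748, -0.0053, 0.0779]
tcp_rot: [0.676, 0.737, -0.0, -0.0]
contact_force: [-0.4, 1.6, -1.9]
opening: 0.015
grasp_force: 35.0
```

Emit:
move_arm(fingers=[255,255,255,255], xyz=[[0,0,0.0005],[0,0,0.001],[0,0,0.0015],[0,0,0.0015]], turn=[0,0,0,0])

```text
time: 9.6
eef_pos: [0.575, -0.0053, 0.0773]
tcp_rot: [0.676, 0.737, 0.0, 0.0]
contact_force: [-1.7, 1.0, 5.3]
opening: 0.0154
grasp_force: 35.0
```

Emit:
move_arm(fingers=[200,180,150,130,130,130,130,100,60,60,60,60,60,60,60], xyz=[[0,0,0],[0,0,0],[0,0,0],[0,0,0],[0,0,-0.01],[0,0,-0.03],[0,0,-0.06],[0,0,-0.09],[0,0,-0.12],[0,0,-0.12],[0.1,-0.04,-0.12],[0.2,-0.085,-0.12],[0.2,-0.085,-0.12],[0.2,-0.085,-0.12],[0.2,-0.085,-0.12]], turn=[0,0,0,0,0,0,0,0,0,0,8,16,25,33,33])

```text
time: 11.1
eef_pos: [0.4702, 0.1888, 0.1956]
tcp_rot: [0.857, 0.515, -0.001, -0.001]
contact_force: [1.1, 0.0, 0.4]
opening: 0.0721
grasp_force: 0.0
```

Run:
```python
from h import *
s=get_image("scene")[:,:,::-1].copy(); t=get_image("top")[:,:,::-1].copy()
cv2.imwrite("pics/c5.png",np.vstack([crop(s,260,160,190,150,4)[:300],crop(t,200,190,190,100,4)[:300]])[:600])
for c in("scene","top"):
  for n in("punch_top","punch_foot","mallet_1_head","mallet_1_grip","mallet_1"): print(c,n,[(round(d["conf"],2),np.round(d["xyz"],4).tolist()) for d in tip_of(c,n)[:5]])
print(pose())
rel([.479-.002,.190,.13],173.4)
```

```text
scene punch_top [(0.55, [0.5774, -0.0102, 0.1014]), (0.37, [0.3786, -0.125, -0.0008])]
scene punch_foot [(0.53, [0.724, -0.2644, 0.0017]), (0.45, [0.5736, -0.0053, 0.0302]), (0.23, [0.5739, -0.0058, 0.033])]
scene mallet_1_head [(0.96, [0.5306, 0.1828, 0.0377]), (0.47, [0.5307, 0.1789, -0.0054]), (0.27, [0.573, -0.006, 0.0496])]
scene mallet_1_grip [(0.68, [0.4775, 0.1911, 0.0335])]
scene mallet_1 [(0.98, [0.7755, 0.4779, 0.0001]), (0.96, [0.5288, 0.1806, -0.0081]), (0.77, [0.2911, 0.3546, 0.0032]), (0.66, [0.5892, 0.3556, 0.0023]), (0.34, [0.4779, 0.1885, 0.0305])]
top punch_top [(0.56, [0.5654, -0.0138, 0.0015]), (0.54, [0.5741, -0.007, 0.1044])]
top punch_foot [(0.56, [0.5746, -0.0043, 0.0279])]
top mallet_1_head []
top mallet_1_grip [(0.56, [0.4781, 0.1893, 0.0376])]
top mallet_1 [(0.92, [0.7698, 0.4774, -0.0031]), (0.83, [0.2849, 0.3509, 0.0006]), (0.7, [0.5908, 0.3594, -0.0012])]
(array([0.47315429, 0.18578697, 0.19649749]), np.float64(61.92843540083215))
shift [0.0055 0.0014 0.0665] turn -111.5 psi 61.9
```

View pics/c5.png

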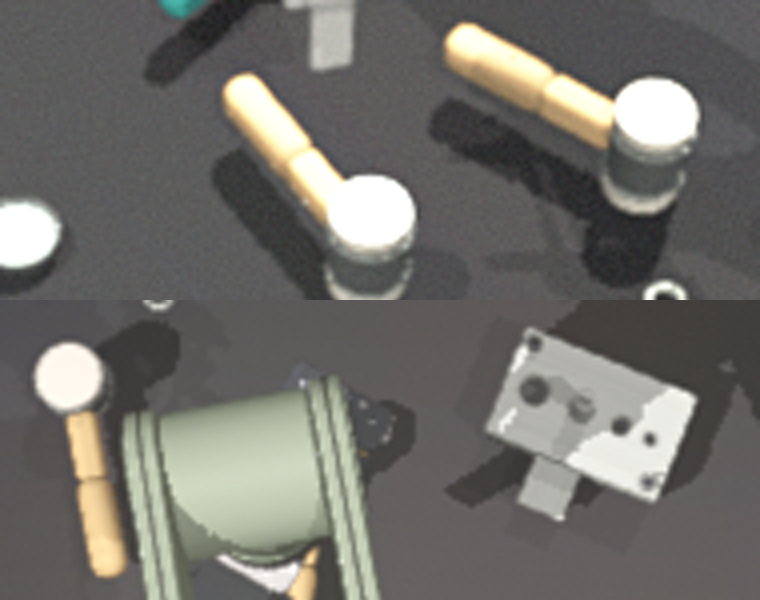

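Scene crop: both wooden mallets stand untouched, heads at crop (370,215) and (655,115). Top crop: the punch is in the 16 mm hole at crop (580,408) and stayed put after release. The turn went the wrong way, so I'll correct it while approaching mallet A.

Emit:
move_arm(fingers=[60,60,60,60,60,60,60,60,60,60,60,60,60,60,60,60], xyz=[[0.0055,0.0014,0],[0.0055,0.0014,0],[0.0055,0.0014,0],[0.0055,0.0014,0.01],[0.0055,0.0014,0.02],[0.0055,0.0014,0.03],[0.0055,0.0014,0.04],[0.0055,0.0014,0.05],[0.0055,0.0014,0.06],[0.0055,0.0014,0.0665],[0.0055,0.0014,0.0665],[0.0055,0.0014,0.0665],[0.0055,0.0014,0.0665],[0.0055,0.0014,0.0665],[0.0055,0.0014,0.0665],[0.0055,0.0014,0.0665]], turn=[-8,-16,-24,-32,-40,-48,-56,-64,-72,-80,-88,-96,-104,-111.5,-111.5,-111.5])

```text
time: 13.3
eef_pos: [0.4767, 0.1905, 0.13]
tcp_rot: [0.058, 0.998, 0.0, 0.0]
contact_force: [-0.4, -0.7, -0.5]
opening: 0.072
grasp_force: 0.0
```

Run:
```python
from h import *
rel([.478,.1903,.031],173.2); print(state()["joint_positions"].round(2))
```

```text
shift [-0.0013 -0.0001  0.099 ] turn 0.1 psi 173.3
[ 0.21  0.17  1.78  0.    1.19 -1.24]
```

Emit:
move_arm(fingers=[60,60,60,60,60,60,60,120,150,170,185,200,215,230,230,230], xyz=[[-0.0013,0,0.02],[-0.0013,0,0.04],[-0.0013,0,0.06],[-0.0013,0,0.08],[-0.0013,0,0.092],[-0.0013,0,0.099],[-0.0013,0,0.099],[-0.0013,0,0.099],[-0.0013,0,0.099],[-0.0013,0,0.099],[-0.0013,0,0.099],[-0.0013,0,0.099],[-0.0013,0,0.099],[-0.0013,0,0.099],[-0.0013,0,0.099],[-0.0013,0,0.099]], turn=[0,0,0,0,0,0,0,0,0,0,0,0,0,0,0,0], squeeze=20)

```text
time: 14.9
eef_pos: [0.4778, 0.1905, 0.0311]
tcp_rot: [0.057, 0.998, -0.0, -0.0]
contact_force: [-0.9, -0.3, 0.7]
opening: 0.0199
grasp_force: 19.8
```

Emit:
move_arm(fingers=[255,255,255,255,255,255,255,255,255,255,255,255], xyz=[[0,0,0],[0,0,0],[0,0,0],[0,0,-0.003],[0,0,-0.008],[0,0,-0.014],[0,0,-0.02],[0,0,-0.026],[0,0,-0.03],[0,0,-0.03],[0,0,-0.03],[0,0,-0.03]], turn=[0,0,0,0,0,0,0,0,0,0,0,0], squeeze=60)

```text
time: 16.1
eef_pos: [0.4775, 0.1905, 0.0608]
tcp_rot: [0.057, 0.998, -0.0, -0.0]
contact_force: [-0.5, -0.1, -1.6]
opening: 0.0195
grasp_force: 59.8
```

Run:
```python
from h import *
F=[];T=[]
for _ in range(4):
    get_image("top"); s=state(); F.append(s["contact_force"]);T.append(s["torque"])
print(np.mean(F,0),np.std(F,0),np.mean(T,0),s["opening"],s["grasp_force"],s["eef_pos"],s["tcp_rot"])
for c in("scene","top"):
  for n in("mallet_1_head","mallet_1_grip","mallet_1"): print(c,n,[(round(d["conf"],2),np.round(d["xyz"],4).tolist()) for d in tip_of(c,n)[:5]])
```

```text
[ 0.2223738   0.13363242 -1.87106225] [0.54626337 0.12978983 0.36237947] [ 0.0843505  -0.04484118 -0.00268079] 0.019704640551216374 59.811201095581055 [0.4776164  0.19049721 0.06075517] [ 5.66347868e-02  9.98394917e-01 -8.22827267e-05 -2.89753738e-04]
scene mallet_1_head [(0.96, [0.5306, 0.1828, 0.0377]), (0.47, [0.5307, 0.1789, -0.0054]), (0.27, [0.573, -0.006, 0.0496])]
scene mallet_1_grip [(0.68, [0.4775, 0.1911, 0.0335])]
scene mallet_1 [(0.98, [0.7755, 0.4779, 0.0001]), (0.96, [0.5288, 0.1806, -0.0081]), (0.77, [0.2911, 0.3546, 0.0032]), (0.66, [0.5892, 0.3556, 0.0023]), (0.34, [0.4779, 0.1885, 0.0305])]
top mallet_1_head []
top mallet_1_grip [(0.53, [0.4804, 0.1904, 0.0699])]
top mallet_1 [(0.97, [0.2837, 0.3512, 0.0004]), (0.68, [0.589, 0.3618, -0.0011]), (0.6, [0.7693, 0.482, -0.0026])]
```

Mallet A weighs about 1.9 N, or 0.19 kg, so it is probably the lighter one. I'll set it back down, then test the other.

Emit:
move_arm(fingers=[255,255,255,255,255,255,255,255], xyz=[[0,0,0.006],[0,0,0.013],[0,0,0.019],[0,0,0.024],[0,0,0.028],[0,0,0.029],[0,0,0.03],[0,0,0.03]], turn=[0,0,0,0,0,0,0,0])

```text
time: 17.4
eef_pos: [0.4781, 0.1906, 0.0313]
tcp_rot: [0.057, 0.998, 0.0, 0.0]
contact_force: [0.5, -0.7, -2.4]
opening: 0.0194
grasp_force: 59.8
```

Emit:
move_arm(fingers=[220,190,170,150,120,90,60,60,60,60,60,60,60,60], xyz=[[0,0,0],[0,0,0],[0,0,0],[0,0,0],[0,0,0],[0,0,0],[0,0,0],[0,0,0],[0,0,-0.02],[0,0,-0.05],[0,0,-0.09],[0,0,-0.12],[0,0,-0.12],[0,0,-0.12]], turn=[0,0,0,0,0,0,0,0,0,0,0,0,0,0], squeeze=20)

```text
time: 18.8
eef_pos: [0.4781, 0.1906, 0.1515]
tcp_rot: [0.057, 0.998, 0.0, 0.001]
contact_force: [-0.8, -0.7, -0.0]
opening: 0.0719
grasp_force: 0.0
```

Run:
```python
from h import *
F=[]
for c in("top","scene")*2: get_image(c); F.append(state()["contact_force"])
print(np.mean(F,0))
for c in("scene","top"):
  for n in("mallet_1_head","mallet_1_grip","mallet_1"): print(c,n,[(round(d["conf"],2),np.round(d["xyz"],4).tolist()) for d in tip_of(c,n)[:5]])
rel([.536,.3465,.151],191.7)
```

```text
[-0.10193441 -0.23436832 -0.21440362]
scene mallet_1_head [(0.94, [0.5309, 0.1841, 0.0375])]
scene mallet_1_grip [(0.6, [0.4805, 0.1925, 0.0314])]
scene mallet_1 [(0.96, [0.5297, 0.1821, -0.0056]), (0.96, [0.7761, 0.4791, -0.0004]), (0.74, [0.5914, 0.3567, 0.0032]), (0.36, [0.3801, -0.125, 0.0001])]
top mallet_1_head []
top mallet_1_grip [(0.51, [0.4786, 0.1902, 0.0384]), (0.48, [0.495, -0.323, 0.001])]
top mallet_1 [(0.94, [0.283, 0.3527, 0.0007]), (0.89, [0.7695, 0.48, -0.0022]), (0.78, [0.5891, 0.3611, -0.0009])]
shift [-0.0404  0.1616 -0.0005] turn -18.2 psi 173.5
```

Run:
```python
from h import *
print(unproj("scene",[(423.6,187.9),(352.4,213.4)],.07)); print(unproj("top",[(217.1,208.9)],.07))
print(unproj("scene",[(260+460/4,160+45/4)],.035),unproj("top",[(200+110/4,190+272/4)],.035))
```

```text
[[0.59049147 0.35540872 0.07      ]
 [0.53643729 0.1794796  0.07      ]]
[[0.58628829 0.35569781 0.07      ]]
[[0.45885984 0.32765375 0.035     ]] [[0.45066543 0.32563575 0.035     ]]
```

Emit:
move_arm(fingers=[60,60,60,60,60,60,60], xyz=[[-0.01,0.04,0],[-0.02,0.08,0],[-0.03,0.12,0],[-0.0404,0.162,0],[-0.0404,0.162,0.02],[-0.0404,0.162,0.02],[-0.0404,0.162,0.02]], turn=[-5,-10,-15,-18.2,-18.2,-18.2,-18.2])

```text
time: 20.0
eef_pos: [0.5354, 0.3463, 0.13]
tcp_rot: [-0.102, 0.995, -0.001, -0.001]
contact_force: [0.5, -0.4, -0.3]
opening: 0.0717
grasp_force: 0.0
```

Run:
```python
from h import *
rel([.537,.3463,.031],192.2); print(state()["joint_positions"].round(2))
```

```text
shift [-0.0016 -0.0004  0.099 ] turn -0.5 psi 191.7
[ 0.44  0.42  1.46 -0.    1.27 -1.34]
```

Emit:
move_arm(fingers=[60,60,60,60,60,60,60,120,150,170,185,200,215,230,230,230], xyz=[[-0.0016,-0.0004,0.02],[-0.0016,-0.0004,0.04],[-0.0016,-0.0004,0.06],[-0.0016,-0.0004,0.08],[-0.0016,-0.0004,0.092],[-0.0016,-0.0004,0.099],[-0.0016,-0.0004,0.099],[-0.0016,-0.0004,0.099],[-0.0016,-0.0004,0.099],[-0.0016,-0.0004,0.099],[-0.0016,-0.0004,0.099],[-0.0016,-0.0004,0.099],[-0.0016,-0.0004,0.099],[-0.0016,-0.0004,0.099],[-0.0016,-0.0004,0.099],[-0.0016,-0.0004,0.099]], turn=[-0.5,-0.5,-0.5,-0.5,-0.5,-0.5,-0.5,-0.5,-0.5,-0.5,-0.5,-0.5,-0.5,-0.5,-0.5,-0.5], squeeze=20)

```text
time: 21.6
eef_pos: [0.5379, 0.3469, 0.0321]
tcp_rot: [-0.106, 0.994, 0.0, -0.0]
contact_force: [-0.8, -0.8, 0.4]
opening: 0.0198
grasp_force: 20.0
```

Emit:
move_arm(fingers=[255,255,255,255,255,255,255,255,255,255,255,255], xyz=[[0,0,0],[0,0,0],[0,0,0],[0,0,-0.003],[0,0,-0.008],[0,0,-0.014],[0,0,-0.02],[0,0,-0.026],[0,0,-0.03],[0,0,-0.03],[0,0,-0.03],[0,0,-0.03]], turn=[0,0,0,0,0,0,0,0,0,0,0,0], squeeze=60)

```text
time: 22.8
eef_pos: [0.5376, 0.3467, 0.0617]
tcp_rot: [-0.106, 0.994, -0.0, -0.0]
contact_force: [0.7, 0.2, -4.4]
opening: 0.0198
grasp_force: 60.0
```

Run:
```python
from h import *
F=[];T=[]
for c in("top","scene")*2:
    im=get_image(c); s=state(); F.append(s["contact_force"]);T.append(s["torque"])
s0=s
print(np.mean(F,0),np.mean(T,0),s["opening"],s["grasp_force"],s["eef_pos"],s["tcp_rot"])
cv2.imwrite("pics/c6.png",crop(im[:,:,::-1],320,110,130,130,4))
for c in("scene","top"):
  for n in("mallet_1_head","mallet_1_grip","mallet_1_face"): print(c,n,[(round(d["conf"],2),np.round(d["xyz"],4).tolist()) for d in tip_of(c,n)[:5]])
```

```text
[ 0.33545219  0.01977476 -4.64755226] [ 0.02153079  0.08105401 -0.01794775] 0.019820712769733056 59.98631715774536 [0.53773015 0.34677263 0.06168128] [-1.06323008e-01  9.94331590e-01 -1.03730717e-04 -3.09835543e-04]
scene mallet_1_head [(0.95, [0.5308, 0.1862, 0.0371]), (0.37, [0.7655, 0.1088, -0.0008])]
scene mallet_1_grip [(0.6, [0.4803, 0.191, 0.0325])]
scene mallet_1_face [(0.74, [0.5349, 0.1882, 0.0014])]
top mallet_1_head [(0.92, [0.5316, 0.1831, 0.0349])]
top mallet_1_grip [(0.88, [0.4813, 0.1892, 0.038])]
top mallet_1_face [(0.83, [0.5276, 0.1861, 0.0055])]
```

View pics/c6.png

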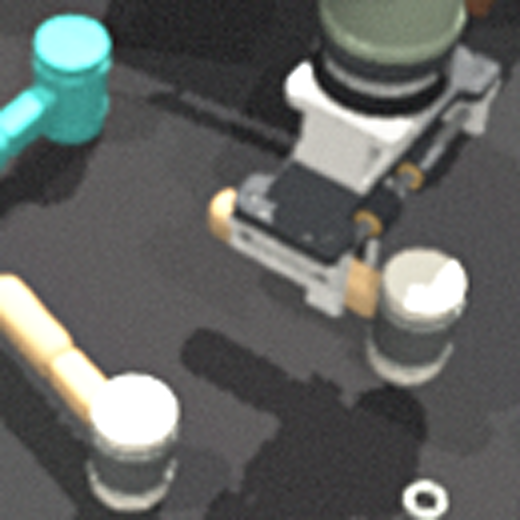

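The crop shows mallet B hanging level with its head at crop (425,290), and mallet A standing at (135,410). B weighs about 4.6 N, so it is the heavier one. I'll lift it higher and carry it over.

Emit:
move_arm(fingers=[255,255,255,255,255,255,255,255,255,255,255], xyz=[[0,0,-0.005],[0,0,-0.015],[0,0,-0.03],[0,0,-0.05],[0,0,-0.07],[0,0,-0.09],[0,0,-0.11],[0,0,-0.13],[0,0,-0.143],[0,0,-0.15],[0,0,-0.15]], turn=[0,0,0,0,0,0,0,0,0,0,0])

```text
time: 24.4
eef_pos: [0.5387, 0.3472, 0.2139]
tcp_rot: [-0.106, 0.994, 0.0, 0.001]
contact_force: [0.4, 0.8, -5.2]
opening: 0.0196
grasp_force: 60.0
```

Run:
```python
from h import *
print(pose()[0]); rel([.5235,-.006,.212],180)
```

```text
[0.53868418 0.34721251 0.21386044]
shift [ 0.0895 -0.342   0.0019] turn 12.2 psi 192.2
```

Emit:
move_arm(fingers=[255,255,255,255,255,255,255,255,255,255,255,255,255,255,255,255,255,255,255,255], xyz=[[0.001,-0.005,0],[0.004,-0.015,0],[0.008,-0.031,0],[0.013,-0.05,0],[0.019,-0.072,0],[0.0255,-0.097,0],[0.032,-0.123,0],[0.039,-0.15,0],[0.046,-0.177,0],[0.053,-0.204,0],[0.06,-0.23,0],[0.066,-0.254,0],[0.072,-0.277,0],[0.078,-0.298,0],[0.083,-0.316,0],[0.0865,-0.33,0],[0.0885,-0.338,0],[0.0895,-0.342,0],[0.0895,-0.342,0],[0.0895,-0.342,0]], turn=[0,0.3,0.8,1.5,2.3,3.2,4.2,5.2,6.2,7.2,8.2,9.2,10,10.7,11.3,11.8,12.1,12.2,12.2,12.2])

```text
time: 26.4
eef_pos: [0.5227, -0.0058, 0.212]
tcp_rot: [-0.0, 1.0, 0.0, -0.0]
contact_force: [-0.1, 0.6, -5.4]
opening: 0.0195
grasp_force: 60.0
```

Run:
```python
from h import *
im=get_image("scene"); t=get_image("top"); s=state(); p=s["eef_pos"]; print(p,s["contact_force"],s["opening"],s["tcp_rot"])
cv2.imwrite("pics/c7.png",np.hstack([crop(im[:,:,::-1],255,200,90,110,4.4),crop(t[:,:,::-1],300,150,90,110,4.4)]))
h=p+[.0515,0,.0]
print((proj("scene",[h+[0,0,.039],h-[0,0,.031],[.575,-.0055,.1]])-[255,200]).dot(4.4).round(),(proj("top",[h+[0,0,.039],[.575,-.0055,.1]])-[300,150]).dot(4.4).round()+[396,0])
for c in("scene","top"):
  for n in("punch_top","punch_foot","mallet_2_head","mallet_2_face"): print(c,n,[(round(d["conf"],2),np.round(d["xyz"],4).tolist()) for d in tip_of(c,n)[:4]])
rel([.5235,-.006,.162],180)
```

```text
[ 0.52281028 -0.0056056   0.21199762] [-0.02604962  0.64763536 -5.37060448] 0.01986223148303719 [-6.03922967e-04  9.99999807e-01  1.40850738e-04 -3.33792046e-05]
[[180.  90.]
 [188. 182.]
 [196. 277.]] [[610. 247.]
 [596. 283.]]
scene punch_top [(0.25, [0.3747, 0.0414, 0.0043])]
scene punch_foot [(0.68, [0.5737, -0.0053, 0.028])]
scene mallet_2_head [(0.98, [0.5752, -0.0064, 0.216]), (0.71, [0.7685, 0.4784, 0.0352]), (0.59, [0.2838, 0.3525, 0.0346])]
scene mallet_2_face [(0.92, [0.2866, 0.3512, -0.0006]), (0.91, [0.569, 0.0007, 0.1788])]
top punch_top []
top punch_foot []
top mallet_2_head [(0.74, [0.77, 0.4804, 0.0384]), (0.63, [0.2863, 0.3529, 0.0305])]
top mallet_2_face [(0.89, [0.2846, 0.347, -0.001]), (0.71, [0.6613, 0.301, -0.0023]), (0.57, [0.7743, 0.4865, -0.0018]), (0.51, [0.5286, 0.1874, 0.0034])]
shift [-0.0007  0.0002  0.05  ] turn 0.0 psi 180.0
```

View pics/c7.png

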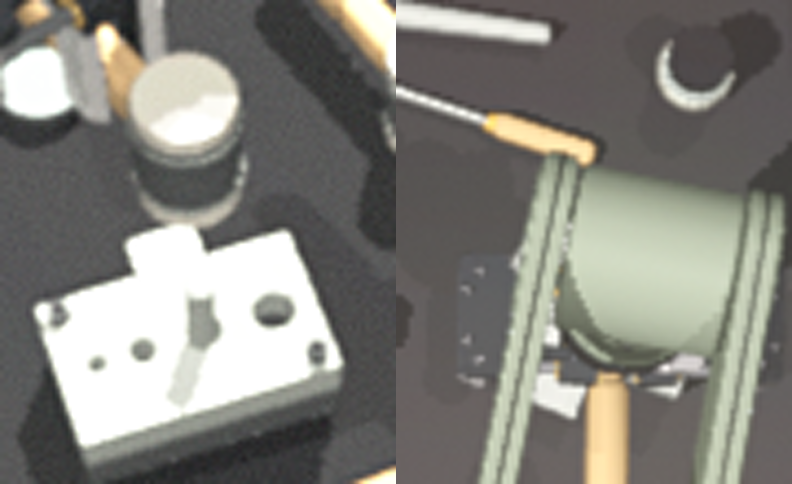

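The scene crop shows the punch in its hole at crop (203,320), with the mallet head over it (top face at (187,102), bottom rim near (193,225)). The top face sits slightly lower than predicted, so the head may have drooped a little. I'll measure that numerically against upright mallet A.

```bash
cat > fit.py <<'E'
from h import *
def grad(n=4):
    im=np.mean([get_image("scene").astype(float).mean(2) for _ in range(n)],0)
    im=cv2.GaussianBlur(im,(0,0),.7); return cv2.Sobel(im,cv2.CV_64F,1,0)/8,cv2.Sobel(im,cv2.CV_64F,0,1)/8
def shift(g,c,r,front):
    """image shift (du,dv) that best lays the bright-inside rim of a level disc at c on the picture"""
    th=np.linspace(0,2*np.pi,121)[:-1]
    P=proj("scene",np.c_[c[0]+r*np.cos(th),c[1]+r*np.sin(th),np.full(120,c[2])]); o=P.mean(0)
    n=P-o; n/=np.linalg.norm(n,axis=1)[:,None]
    k=(n[:,1]>.2) if front else np.ones(120,bool)
    best=[]
    for du in np.arange(-4,4.1,.1):
        for dv in np.arange(-4,4.1,.1):
            q=(P+[du,dv])[k].astype(np.float32)
            gx,gy=[cv2.remap(a.astype(np.float32),q[:,:1],q[:,1:],cv2.INTER_LINEAR).ravel() for a in g]
            best.append((np.mean(np.clip(-(gx*n[k,0]+gy*n[k,1]),-5,20)),round(du,1),round(dv,1)))
    return max(best)
E
python3 - <<'E'
from fit import *
g=grad(); p=pose()[0]; print(p)
A=np.array([.5305,.184,0]); B=np.array([p[0]+.0515,p[1],p[2]-.0317])
for n,c in(("A",A),("B",B)):
    print(n,"top",shift(g,c+[0,0,.07],.023,0),"bottom",shift(g,c,.023,1))
    J=proj("scene",[c,c+[.01,0,0],c+[0,.01,0],c+[0,0,.01]]); print(" px per 10mm x,y,z",(J[1:]-J[0]).round(2).tolist())
E
```

```text
[ 0.52279084 -0.00633463  0.21204754]
A top (np.float64(18.147805482546087), np.float64(0.2), np.float64(1.5)) bottom (np.float64(20.0), np.float64(1.0), np.float64(2.0))
 px per 10mm x,y,z [[2.83, 2.61], [3.1, -2.24], [0.16, -2.41]]
B top (np.float64(19.438931555862997), np.float64(0.6), np.float64(1.1)) bottom (np.float64(12.56807640383419), np.float64(0.1), np.float64(-0.2))
 px per 10mm x,y,z [[3.24, 3.25], [3.96, -2.78], [-0.22, -2.84]]
```

Emit:
move_arm(fingers=[255,255,255,255,255,255,255,255,255,255,255,255,255,255,255], xyz=[[0,0,0],[0,0,0],[0,0,0],[0,0,0],[0,0,0],[0,0,0],[0,0,0],[0,0,0],[0,0,0],[0,0,0],[0,0,0],[0,0,0],[0,0,0],[0,0,0],[0,0,0]], turn=[0,0,0,0,0,0,0,0,0,0,0,0,0,0,0])

```text
time: 28.6
eef_pos: [0.5228, -0.0063, 0.212]
tcp_rot: [-0.0, 1.0, -0.0, -0.0]
contact_force: [0.3, 0.3, -5.3]
opening: 0.0194
grasp_force: 60.0
```

```bash
sed -i 's/,-5,20)/,-5,60)/' fit.py
cat >> fit.py <<'E'
from scipy.spatial.transform import Rotation as Ro
from scipy.optimize import minimize
def fit3(g,c,piv,th0=0,lam=0):
    """head with lower face at c: fit shift x,y and droop about piv (deg) to the rims, yaw th0"""
    t=np.linspace(0,2*np.pi,121)[:-1]; C=np.c_[.023*np.cos(t),.023*np.sin(t),0*t]
    ax=np.array([-np.sin(th0),np.cos(th0),0])
    def cost(v):
        s=0
        for z,fr in((.07,0),(0,1)):
            X=Ro.from_rotvec(ax*np.radians(v[2])).apply(C+c+[0,0,z]-piv)+piv+[v[0]*1e-3,v[1]*1e-3,0]
            P=proj("scene",X); n=P-P.mean(0); n/=np.linalg.norm(n,axis=1)[:,None]
            k=(n[:,1]>.2) if fr else np.ones(120,bool); q=P[k].astype(np.float32)
            gx,gy=[cv2.remap(a.astype(np.float32),q[:,:1],q[:,1:],cv2.INTER_LINEAR).ravel() for a in g]
            s-=np.mean(np.clip(-(gx*n[k,0]+gy*n[k,1]),-5,60))
        return s
    r=min((minimize(cost,[x,y,f],method="Nelder-Mead",options=dict(initial_simplex=[[x,y,f],[x+2,y,f],[x,y+2,f],[x,y,f+3]])) for x in(0,3) for y in(-1,2) for f in(0,5)),key=lambda r:r.fun)
    return r.x.round(2),round(r.fun,2)
E
python3 - <<'E'
from fit import *
g=grad(); p=pose()[0]; print(p,state()["opening"])
A=np.array([.5305,.184,0]); B=np.array([p[0]+.0515,p[1],p[2]-.0317])
for n,c in(("A",A),("B",B)): print(n,"top",shift(g,c+[0,0,.07],.023,0),"bottom",shift(g,c,.023,1))
print("A",fit3(g,A,A+[-.052,.006,.035],np.radians(-6.6))); print("B",fit3(g,B,p+[0,0,.005]))
E
```

```text
[ 0.52279917 -0.00631334  0.21206824] 0.01951296500175345
A top (np.float64(34.56831096339064), np.float64(1.4), np.float64(1.1)) bottom (np.float64(39.223278181627045), np.float64(0.9), np.float64(0.9))
B top (np.float64(33.11194623103942), np.float64(0.6), np.float64(1.3)) bottom (np.float64(16.024279307380745), np.float64(0.1), np.float64(0.1))
A (array([3.26, 0.68, 1.43]), np.float64(-74.8))Traceback (most recent call last):
  File "<stdin>", line 5, in <module>
  File "fit.py", line 33, in fit3
    r=min((minimize(cost,[x,y,f],method="Nelder-Mead",options=dict(initial_simplex=[[x,y,f],[x+2,y,f],[x,y+2,f],[x,y,f+3]])) for x in(0,3) for y in(-1,2) for f in(0,5)),key=lambda r:r.fun)
  File "fit.py", line 33, in <genexpr>
    r=min((minimize(cost,[x,y,f],method="Nelder-Mead",options=dict(initial_simplex=[[x,y,f],[x+2,y,f],[x,y+2,f],[x,y,f+3]])) for x in(0,3) for y in(-1,2) for f in(0,5)),key=lambda r:r.fun)
           ~~~~~~~~^^^^^^^^^^^^^^^^^^^^^^^^^^^^^^^^^^^^^^^^^^^^^^^^^^^^^^^^^^^^^^^^^^^^^^^^^^^^^^^^^^^^^^^^^^^^^^^^^^^^^^^^^
    res = _minimize_neldermead(fun, x0, args, callback, bounds=bounds,
                               **options)
    fxr = func(xr)
    fx = function(np.copy(x), *(wrapper_args + args))
  File "fit.py", line 28, in cost
    P=proj("scene",X); n=P-P.mean(0); n/=np.linalg.norm(n,axis=1)[:,None]
  File "h.py", line 6, in proj
    K,D,r,t=cam(c); return cv2.projectPoints(np.asarray(P,float).reshape(-1,1,3),r,t,K,D)[0].reshape(-1,2)
            ~~~^^^
  File "h.py", line 4, in cam
    m=camera_model(c); return [np.asarray(m[k],float) for k in("camera_matrix","distortion","rvec","tvec")]
ValueError: time passes only in moves, steps and waits
```

```bash
sed -i 's/^def cam(c):/import functools\n@functools.cache\ndef cam(c):/' h.py
python3 - <<'E'
from fit import *
g=grad(); p=pose()[0]
B=np.array([p[0]+.0515,p[1],p[2]-.0317])
print("B",p,fit3(g,B,p+[0,0,.005]))
E
```

```text
B [ 0.52282273 -0.00633466  0.2120802 ] (array([0.57, 0.09, 2.24]), np.float64(-48.97))
```

The droop is about 1–2° and not growing, which is acceptable. I'll lower to about 3 cm above the punch with a 2 mm centring correction.

Emit:
move_arm(fingers=[255,255,255,255,255,255,255,255,255,255,255,255,255,255,255,255], xyz=[[-0.0005,0,0.001],[-0.001,0.0005,0.003],[-0.0018,0.0005,0.007],[-0.0018,0.0005,0.012],[-0.0018,0.0005,0.017],[-0.0018,0.0005,0.023],[-0.0018,0.0005,0.029],[-0.0018,0.0005,0.034],[-0.0018,0.0005,0.039],[-0.0018,0.0005,0.043],[-0.0018,0.0005,0.045],[-0.0018,0.0005,0.0465],[-0.0018,0.0005,0.047],[-0.0018,0.0005,0.047],[-0.0018,0.0005,0.047],[-0.0018,0.0005,0.047]], turn=[0,0,0,0,0,0,0,0,0,0,0,0,0,0,0,0])

```text
time: 30.6
eef_pos: [0.5248, -0.0059, 0.1653]
tcp_rot: [-0.0, 1.0, -0.0, 0.0]
contact_force: [1.3, -0.2, -5.6]
opening: 0.0197
grasp_force: 60.0
```

Run:
```python
from fit import *
g=grad(3); s=state(); p=s["eef_pos"]; print(p,s["opening"],s["contact_force"],s["time"],abs(s["qvel"]).max())
B=np.array([p[0]+.0515,p[1],p[2]-.0317]); print(shift(g,B+[0,0,.07],.023,0))
im=get_image("scene"); cv2.imwrite("pics/c8.png",crop(im[:,:,::-1],250,120,160,190,3.1))
for n in("mallet_1_head","mallet_1_face","punch_foot"): print(n,[(round(d["conf"],2),np.round(d["xyz"],4).tolist()) for d in tip_of("scene",n)[:4]])
```

```text
[ 0.52469041 -0.0058423   0.16519345] 0.01931026267023866 [-0.82695912  1.22238324 -4.61298462] 30.75 0.00170202548220334
(np.float64(34.25127153308848), np.float64(0.5), np.float64(1.4))
mallet_1_head [(0.74, [0.5328, 0.1833, 0.0387])]
mallet_1_face [(0.79, [0.5357, 0.1852, 0.0016]), (0.38, [0.5724, -0.0069, 0.0478]), (0.29, [0.5779, -0.0068, 0.1018])]
punch_foot [(0.43, [0.5746, -0.0033, 0.0302])]
```

View pics/c8.png

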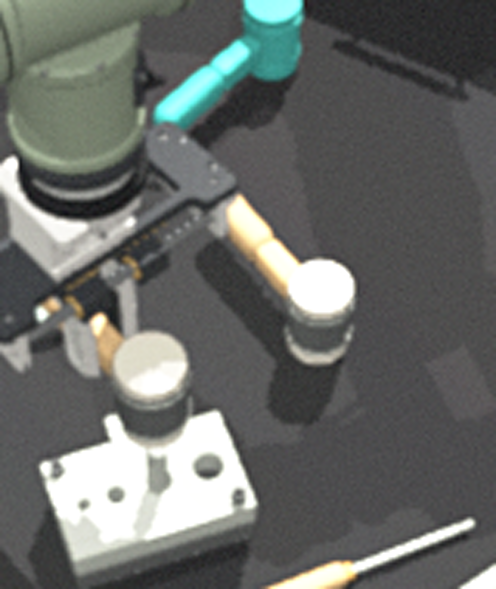

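The picture shows mallet B's head at (152,380), centred over the punch at (157,470), and mallet A standing undisturbed at (320,310). I'll hand in.

```bash
python3 -c "
from station import *
print(hand_in())"
```

```text
the job is handed in; nothing more can be done
None
```

The job is handed in: the 16 mm punch is home in its hole and released, the lighter mallet (about 0.2 kg) is back standing on its face, and the heavier one (about 0.5 kg) is held about 3 cm over the punch, its face within 1–2° of level and centred to about 2 mm.

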